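Uncouple the hitch and hold the coupler clear of its ball

ROBOT

A 7-joint arm with a two-finger parallel gripper is mounted at the origin on a cart in front of the work surface, level with it; the furniture and walls round the work are solid. World frame = base frame: x ahead of the robot, y to its left, z up, the work surface at z = 0. Lengths are in m, angles in rad, forces in N, time in s.
With the tool pointing down it reaches from about 0.35 to 0.9 m from the base axis. Payload 19.9 kg.
Tool frame: the origin (TCP) lies on the mounting face of the last link; the fingertips stand 199 mm ahead of it and the grasp point (between the pads) lies 180 mm ahead of it (env.grasp_offset is the distance from the TCP to the grasp point, in m); z points along the fingers, y is the line along which they close (so a half turn about z gives the same grasp; the last joint's range is limited). The gripper opens to 94 mm and grips with 3 to 60 N. Pads are 16 mm wide; open, the fingers measure 119 mm over their backs; the gripper's body (75 mm by 177 mm) begins 78 mm behind the grasp point.
Start: joints at [1.121, 0.417, -0.01, 1.614, 0.005, 1.111, -0.053], TCP at [0.248, -0.574, 0.405] pointing down, gripper open.
Joint ranges: [-2.81, 2.81], [-0.39, 2.02], [-1.27, 1.25], [0.06, 2.57], [-1.19, 4.33], [0.19, 2], [-2.82, 2.82]. Speed limits (rad/s): [1.89, 1.89, 2.39, 2.39, 3.01, 3.01, 3.01].

INTERFACE

Orientations are given as a unit quaternion [w, x, y, z].
In Python, from cell import telemetry, cams, ticket, env gives the robot as it stands. The module is installed in compiled form; this text tells all that it offers.
- The arm moves only by the tool jog_arm, never from a script. Its argument "targets" is a list that holds one entry, the list of rows, each a list of 7 numbers: the turn, a rotation vector about the tool's x, y, z in rad, then the shift along the tool's x, y, z in m, then the finger opening in m, from 0 to 0.094. In form: [[[rx, ry, rz, tx, ty, tz, hand], ...]]. A call has 1 to 5 rows; each row shifts and turns the commanded pose from where the row before left it, along the tool's axes as they then stand; what a row does not reach is not made up. A row lasts 1/10 s, in which the tool goes at most 50 mm and 8.59 degrees, less where a joint would pass 70% of its speed; a pose out of reach is approached as far as the arm can. A call is refused whole if a number of a shift passes 0.05 or a number of a turn 0.15, either way. A call with a gripper value outside its range is refused whole. The fingers move at their own pace and stop on an object; "newtons" is the grip in N (left out, the last holds). Time passes only in rows, so rows that do not move let the fingers close. It gives the time, the measured TCP pose, the force, the opening and the grip force at its end, in the units of the state.
- telemetry.get_obs(): the state, without advancing time (a new reading comes with each control period).
- cams.snapshot(name): name is "scene" or "top" or "wrist"; returns (picture, depth): 480x640x3 uint8, blue, green, red; 480x640 float32, m along the optical axis (not along the pixel's ray), 0 where there is no reading.
- cams.calibration(name): a dict with "fx", "fy", "cx", "cy" (pixels), "k1" (the pictures are not rectified: a ray, as slopes to the right and down, at radius r is drawn at 1 + k1 r^2 times it, then the intrinsics apply), "view" (4x4, takes a point from world to camera coordinates). Camera axes: x right, y down, z forward; pixel columns grow to the right and rows downward; lengths in m; the calibration is good to about 2 mm. A picture is of the moment at which its call begins: read the wrist's pose just before it. calibration takes no time and is no camera call; for the wrist camera it gives the pose at the moment of the call.
- ticket.sign_off(): hands the job in; it is judged then, once.
The state is a dict: "clock": time; "joint_pos": joint angles; "qd": joint speeds; "effort": joint torques, N m; "ee_pos": TCP position; "tcp_rot": TCP orientation; "ft_force": force on the tool from outside, world axes, zero at the start; "torque": the same for the moment, N m; "opening": finger opening in m; "gripper_force": force on a finger pad.
Only numpy, scipy, OpenCV 4.12 (cv2) and the standard library are available. Lean on these libraries where they do the work, as an engineer would, in place of code of your own. Each camera call takes 0.05 s, during which the arm holds its last target. There are 200 camera calls.

TASK

The small trailer coupler on the service stand has to come off its ball so that the ball can be greased. Pull the yellow-headed safety pin up out of the latch and leave it in the round steel bolt dish, then pull the red latch handle sideways, away from the coupler, against its spring until it is clear of the ball, and with the latch drawn lift the coupler off the ball by that handle. Finish while holding the coupler still by the red handle with about 3 cm of clear air between the top of the ball and the coupler's underside, and leave the other things on the bench where they are.

Things in the scene. Friction and masses are not known exactly. Their poses are not given: they have to be found in the camera images.
- stand: Fixed grey steel plate, 330 x 110 x 10 mm, carrying the 50 mm hitch ball at one end and the dark pivot yoke at the other. Origin under the plate, near its middle; x runs along the tongue from yoke to ball, y points sideways to the side of latch handle and safety pin, z up. Ball axis at x +110 mm, y 0; pivot at x -130 mm, y 0; pin at x 0, y +60 mm; handle at x +110 mm, y +62 mm.
- ball_top (a point): Topmost point of the fixed steel hitch ball (50 mm across), 95 mm above the bench. The ball has a flat underside, under which the latch plate's edge hooks.
- pivot (a point): Middle of the hinge bolt in the yoke on which the tongue swings up and down, 70 mm above the bench; the hinge axis is horizontal, along the stand's y axis, and lies 240 mm behind the ball's axis.
- coupler (a joint): Angle by which the tongue (blue 40 mm square tube with the bright coupler head, about 0.95 kg in all) is swung up about the pivot: 0 = down on the ball, at most 0.8 rad. The hinge turns freely, so the tongue falls back if let go; lifting it at the handle takes about 5 N. While the latch is home the tongue cannot be lifted.
- coupler_underside (a point): Lowest point of the coupler head under its middle, on the ball's axis when down: 240 mm from the pivot along the tongue and 31 mm below the pivot's level (then 39 mm above the bench). Clear air over the ball is this point's height less that of ball_top. Top of the head: 102 mm above the bench when down.
- latch (a joint): How far the latch plate with the red handle is drawn sideways (stand's +y, away from the coupler), m: 0 = home, hooked under the ball, 0.020 = at its stop. A spring pulls it home with 5 N at 0, 12 N at the stop. The ball lets go from 0.013 on: draw it at least 0.016 before lifting and keep it drawn until the coupler is over the ball. The safety pin blocks it.
- handle_grip (a point): Middle of the red grip of the upright latch handle, 132 mm above the bench and 62 mm to the stand's +y side of the ball's axis. Grip: 50 mm tall (107 to 157 mm up), 14 mm thick along the pull, 21 mm wide along the tongue. It moves with latch and tongue; from the pivot it is 240 mm along the tongue and 62 mm up. Pinched across the 14 mm it can turn between the fingers as the tongue swings.
- pin_head (a point): Middle of the safety pin's yellow round head (18 mm across, 32 mm tall), 97 mm above the bench. The pin stands upright, 40 mm off the side of the tube (top 95 mm up), 110 mm along the tongue from the handle. 80 mm long, 60 g; its 9 mm shank reaches 30 mm down through a lug (top 63 mm up) and the latch plate in 11 mm holes: raise it straight up over 30 mm to free it.
- pin_middle (a point): Point on the safety pin's axis half-way along its 80 mm length, 24 mm below the middle of the head; the point's z axis runs along the pin towards the head.
- dish: Round shallow steel dish with a few bolts in it, standing loose on the bench at the robot's right, 139 mm across the rim, 24 mm high, flat floor 112 mm across and 2 mm above the bench; origin at the middle of its underside.
- grease: Bystander: round yellow and white grease tin, 77 mm across, 52 mm high; origin under its middle.
- pliers: Bystander: green-handled pliers, 174 x 53 x 12 mm, lying flat; origin under the middle.
- bearing: Bystander: ball bearing, 62 mm across, 16 mm high; origin under its middle.
- piston: Bystander: bare aluminium piston, 67 mm across, 57 mm high; origin under its middle.
- valve: Bystander: steel engine valve standing on its head, 31 mm across, 90 mm high; origin under its middle.
- paste: Bystander: small round white and blue tin, 48 mm across, 30 mm high; origin under its middle.

How it is judged:
By the outcome, as a careful person would: the job done as asked, in the order asked, and still so for the second after the job is handed in, while the arm keeps its last pose, push and grip.
It also fails if it takes over 54 s, if anything falls off the work surface, if the arm or the gripper's body presses on something with over 40 N, if the wrist force passes 120 N, or if a joint passes its speed limit or range.

## Working session

There is one attempt and no reset: what is moved stays moved. The work goes in short steps, Python scripts to look and compute and a tool call to move; the robot and the scene stay as the last step left them, time stands still between calls to the robot, and variables do not carry over. Pictures are saved under pics/ and viewed, at most 10 in all, crops included, and the job is handed in when it is done.

Besides the shell and the picture viewer there is one more tool, called after ">>>" as name(argument=value, ...), one argument or row to a line, values as JSON. jog_arm: Moves the arm, as the interface text tells. Its arguments: {"type":"object","properties":{"targets":{"type":"array"},"newtons":{"type":"number"}},"required":["targets"]}

```bash
mkdir -p pics
cat > h.py <<'E'
import numpy as np, cv2
from cell import telemetry, cams, ticket, env
from scipy.spatial.transform import Rotation as R
def cal(n):
    c=cams.calibration(n); return c, np.array(c["view"])
def ray(n,u,v,C=None):
    c,V=C or cal(n)
    K=np.array([[c["fx"],0,c["cx"]],[0,c["fy"],c["cy"]],[0,0,1.]])
    p=cv2.undistortPoints(np.array([[[u,v]]],float),K,np.array([c["k1"],0,0,0,0.]))[0,0] if 0 else None
    xd=np.array([(u-c["cx"])/c["fx"],(v-c["cy"])/c["fy"]]); x=xd.copy()
    for _ in range(20): x=xd/(1+c["k1"]*(x@x))
    Ri=V[:3,:3].T
    return -Ri@V[:3,3], Ri@np.array([x[0],x[1],1.])
def plane(n,u,v,z,C=None):
    o,d=ray(n,u,v,C); return o+d*(z-o[2])/d[2]
def depthpt(n,u,v,dep,C=None):
    o,d=ray(n,u,v,C); return o+d*dep
def cross(r1,r2):
    (a,d),(b,e)=r1,r2
    A=np.stack([d,-e],1); s=np.linalg.lstsq(A,b-a,rcond=None)[0]
    p,q=a+s[0]*d,b+s[1]*e
    return (p+q)/2,np.linalg.norm(p-q)
def blobs(img,lo,hi,amin=60):
    m=cv2.inRange(cv2.cvtColor(img,cv2.COLOR_BGR2HSV),np.array(lo),np.array(hi))
    n,l,s,c=cv2.connectedComponentsWithStats(m)
    return [(c[i].round(1).tolist(),s[i].tolist()) for i in range(1,n) if s[i,4]>amin]
E
python3 - <<'E'
from h import *
np.set_printoptions(precision=4,suppress=True)
for n in("scene","top"):
    C=cal(n);print(n,{k:v for k,v in C[0].items() if k!="view"}, "pos",-C[1][:3,:3].T@C[1][:3,3])
    im,d=cams.snapshot(n);cv2.imwrite(f"pics/{n}0.png",im);np.save(f"pics/{n}0.npy",d)
    print("yel",blobs(im,(20,100,100),(35,255,255)));print("red",blobs(im,(0,130,80),(8,255,255)),blobs(im,(172,130,80),(180,255,255)));print("blue",blobs(im,(100,120,50),(125,255,255)))
o=telemetry.get_obs();print(o, env.grasp_offset)
E
```

```text
scene {'fx': 557.4872320505754, 'fy': 557.4872320505754, 'cx': 320.77017420995486, 'cy': 225.05790839656413, 'k1': -0.04709050424380892} pos [-0.4717  0.5329  0.663 ]
yel [([424.1, 186.1], [419, 181, 12, 10, 89]), ([334.1, 240.0], [331, 233, 8, 16, 106]), ([154.6, 277.8], [138, 268, 34, 19, 417]), ([353.9, 431.6], [331, 424, 46, 18, 360]), ([327.5, 465.3], [321, 449, 15, 31, 228])]
red [([542.7, 55.5], [532, 31, 28, 40, 273]), ([288.7, 236.2], [285, 226, 9, 22, 166])] []
blue [([504.9, 126.5], [490, 116, 41, 26, 455]), ([337.7, 232.5], [304, 220, 61, 31, 885])]
top {'fx': 498.7294671715851, 'fy': 498.7294671715851, 'cx': 320.47200387373255, 'cy': 245.36194828349304, 'k1': -0.0859388735064292} pos [0.3369 0.0186 1.188 ]
yel []
red [([259.6, 291.5], [255, 288, 11, 9, 72])] []
blue [([637.5, 199.0], [635, 187, 5, 28, 104]), ([606.9, 215.7], [588, 188, 52, 46, 655]), ([326.7, 265.6], [294, 256, 67, 21, 1256])]
{'clock': 0.1, 'joint_pos': array([ 1.1215,  0.4179, -0.0103,  1.6141,  0.0047,  1.1107, -0.053 ]), 'qd': array([ 0.0003, -0.0021,  0.0015, -0.0024, -0.0009, -0.0009, -0.0002]), 'effort': array([  0.0022, -85.2574,   0.6403, -42.6695,  -0.0488,   0.0163,
         0.0002]), 'ee_pos': array([ 0.2478, -0.5736,  0.4041]), 'tcp_rot': array([-0.0005,  0.9793,  0.2025, -0.0002]), 'ft_force': array([-0.7381,  0.882 ,  0.13  ]), 'torque': array([-0.0337, -0.0461,  0.0001]), 'gripper_force': 0.0, 'opening': 0.09392100002743736} 0.1804
```

View pics/scene0.png

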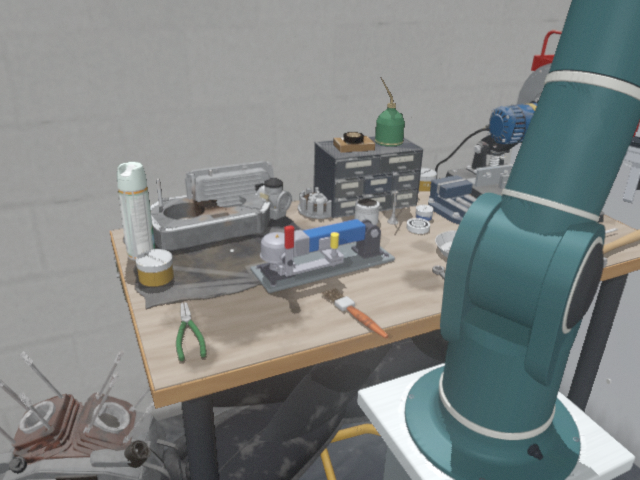

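View pics/top0.png

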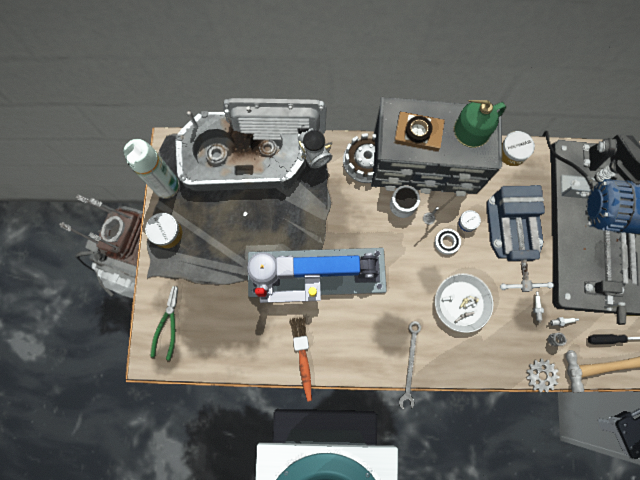

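The stand lies across the bench: in the top view the ball is at about (262,268), red handle (260,291), yellow pin head (312,292), yoke (370,265) and dish (463,303). The stand's +y side faces the robot. Next I measure these.

Run:
```python
from h import *
np.set_printoptions(precision=4,suppress=True)
it=cv2.imread("pics/top0.png");dt=np.load("pics/top0.npy");isc=cv2.imread("pics/scene0.png");ds=np.load("pics/scene0.npy")
Ct,Cs=cal("top"),cal("scene")
def mask(im,lo,hi,box):
    m=cv2.inRange(cv2.cvtColor(im,cv2.COLOR_BGR2HSV),np.array(lo),np.array(hi));k=np.zeros_like(m);x,y,w,h=box;k[y:y+h,x:x+w]=m[y:y+h,x:x+w];return k
def pts(n,m,d,C):
    return np.array([depthpt(n,u,v,d[v,u],C) for v,u in zip(*np.nonzero(m)) if d[v,u]>0])
mt={"red":mask(it,(0,120,60),(9,255,255),(245,275,30,35)),"yel":mask(it,(20,80,100),(36,255,255),(298,275,30,30)),"blue":mask(it,(100,110,50),(125,255,255),(280,245,90,40))}
ms={"red":mask(isc,(0,120,60),(9,255,255),(275,215,30,45)),"yel":mask(isc,(20,80,80),(36,255,255),(322,225,25,30)),"blue":mask(isc,(100,110,50),(125,255,255),(295,210,80,50))}
for k in mt:
    P=pts("top",mt[k],dt,Ct);Q=pts("scene",ms[k],ds,Cs)
    print(k,"top n",len(P),P.mean(0),P.min(0),P.max(0),"| scene",len(Q),Q.mean(0),Q.min(0),Q.max(0))
    T=P[P[:,2]>np.percentile(P[:,2],90)-.006]; print("   topface",len(T),T.mean(0),T.min(0),T.max(0))
    a=np.argwhere(mt[k]).mean(0);b=np.argwhere(ms[k]).mean(0)
    print("   px",a[::-1],b[::-1],"cross",cross(ray("top",a[1],a[0],Ct),ray("scene",b[1],b[0],Cs)))
    if k=="blue":
        c=T[:,:2]-T[:,:2].mean(0);w,v=np.linalg.eigh(c.T@c);print("   dir",v[:,1],"minrect",cv2.minAreaRect(T[:,:2].astype(np.float32)))
# plate: dark-grey stand by depth z 5..15mm
P=np.array([depthpt("top",u,v,dt[v,u],Ct) for v in range(235,310) for u in range(235,400) if dt[v,u]>0])
S=P[(P[:,2]>.005)&(P[:,2]<.016)];print("plate",len(S),cv2.minAreaRect(S[:,:2].astype(np.float32)))
H=P[(P[:,2]>.09)];print("z>.09",len(H));
# dish
P=np.array([depthpt("top",u,v,dt[v,u],Ct) for v in range(262,345) for u in range(420,505) if dt[v,u]>0])
S=P[(P[:,2]>.016)&(P[:,2]<.03)];print("dish rim",len(S),cv2.minEnclosingCircle(S[:,:2].astype(np.float32)),S.mean(0), np.median(P[:,2]))
g=cv2.GaussianBlur(cv2.cvtColor(it,cv2.COLOR_BGR2GRAY)[255:350,415:510],(3,3),0)
c=cv2.HoughCircles(g,cv2.HOUGH_GRADIENT,1,50,param1=100,param2=20,minRadius=24,maxRadius=36);print("hough",c)
for q in c[0]: print(plane("top",q[0]+415,q[1]+255,.024,Ct))
cv2.imwrite("pics/c.png",np.vstack([cv2.resize(it[240:340,230:510],None,fx=2.8,fy=2.8,interpolation=2),cv2.resize(isc[200:300,240:480],(784,312),interpolation=2)]))
```

```text
red top n 81 [0.478  0.1518 0.1474] [0.4723 0.1429 0.0794] [0.4892 0.1626 0.1582] | scene 171 [0.4835 0.1497 0.1322] [0.4691 0.0284 0.0055] [0.7696 0.1614 0.1562]
   topface 55 [0.4789 0.1535 0.1542] [0.4723 0.145  0.1502] [0.4853 0.1626 0.1582]
   px [260.1975 291.716 ] [288.6842 236.193 ] cross (array([0.4792, 0.1525, 0.1348]), np.float64(0.002166931463490458))
yel top n 62 [0.4871 0.0436 0.1087] [0.479  0.0351 0.0607] [0.5035 0.052  0.1164] | scene 112 [0.4844 0.0433 0.1012] [0.4755 0.01   0.0826] [0.5308 0.0515 0.1161]
   topface 50 [0.4877 0.0435 0.1127] [0.4802 0.0351 0.1089] [0.496  0.0504 0.1164]
   px [312.1613 291.3065] [333.9911 240.2857] cross (array([0.4878, 0.0428, 0.0996]), np.float64(0.0021574604717299836))
blue top n 1282 [0.5479 0.0131 0.0925] [ 0.5256 -0.063   0.0049] [0.5925 0.0923 0.1015] | scene 901 [0.54   0.0056 0.0869] [ 0.5202 -0.143  -0.0014] [0.7503 0.0825 0.0997]
   topface 1097 [0.5494 0.0141 0.0951] [ 0.5266 -0.0593  0.0914] [0.5714 0.0888 0.1015]
   px [326.6952 265.612 ] [337.6505 232.5513] cross (array([0.5467, 0.0086, 0.085 ]), np.float64(0.010301964549965107))
   dir [-0.0578  0.9983] minrect ((0.5496941804885864, 0.014259636402130127), (0.04033057391643524, 0.14832156896591187), 2.91979718208313)
plate 3094 ((0.54984050989151, 0.03792877495288849), (0.18109653890132904, 0.3982105851173401), 1.3726842403411865)
z>.09 2357
dish rim 563 ((0.480914443731308, -0.3119463324546814), 0.06991700828075409) [ 0.483  -0.3201  0.0214] 0.0006639258470844123
hough [[[48.5 47.5 29.9]]]
[ 0.4802 -0.3109  0.024 ]
```

View pics/c.png

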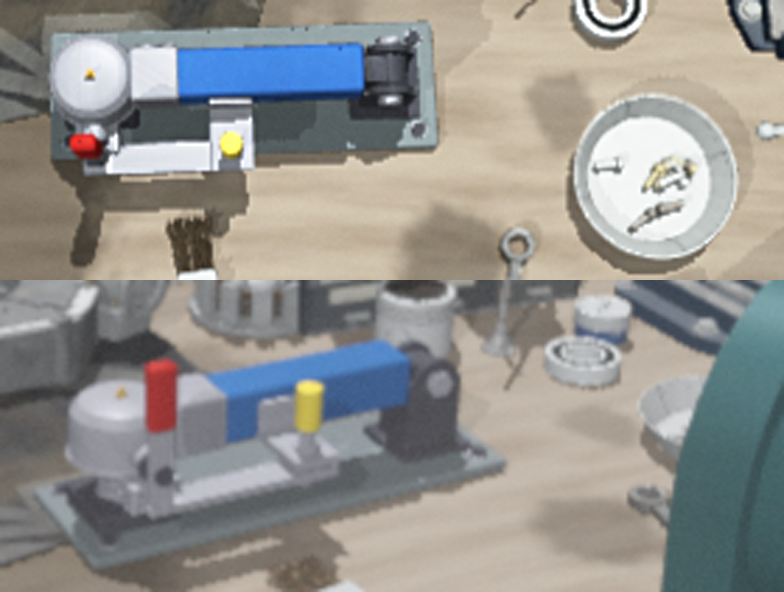

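The crop shows the pin head (230,145 in the upper strip) and red handle (85,145), both standing free with the tube beside them. The dish has bolts right of its middle. I write a planner that turns a goal into tool-frame rows.

```bash
cat >> h.py <<'E'
def wq(q): return R.from_quat([q[1],q[2],q[3],q[0]])
SX=np.array([-0.058,0.998,0]);SX/=np.linalg.norm(SX);SY=np.array([-SX[1],SX[0],0])
R0=R.from_matrix(np.stack([np.cross(-SY,[0,0,-1]),-SY,[0,0,-1]],1))  # tool y = -stand y, z down
def plan(goal,Rt=R0,vmax=.045,wmax=.13,start=None):
    o=telemetry.get_obs(); Rc=wq(o["tcp_rot"]); g=o["ee_pos"]+Rc.apply([0,0,.1804])
    if start is not None: g,Rc=start
    rv=(Rt*Rc.inv()).as_rotvec(); p0=g-Rc.apply([0,0,.1804]); p1=np.array(goal)-Rt.apply([0,0,.1804])
    n=max(1,int(np.ceil(max(np.linalg.norm(p1-p0)/vmax,np.linalg.norm(rv)/wmax))))
    print("t",round(o["clock"],2),"grasp",g.round(4),"n",n,"turn",rv.round(3))
    lp,lR=p0,Rc
    for i in range(1,n+1):
        s=i/n; Ri=R.from_rotvec(rv*s)*Rc; gp=g+(np.array(goal)-g)*s; p=gp-Ri.apply([0,0,.1804])
        print(np.r_[(lR.inv()*Ri).as_rotvec(),lR.inv().apply(p-lp)].round(3).tolist()); lp,lR=p,Ri
E
python3 - <<'E'
from h import *
plan([.487,.043,.22])
E
```

```text
t 0.1 grasp [ 0.2477 -0.5735  0.2237] n 15 turn [-1.000e-03 -1.000e-03  1.221e+00]
[-0.0, -0.0, -0.081, 0.031, -0.031, 0.0]
[-0.0, -0.0, -0.081, 0.033, -0.029, 0.0]
[-0.0, -0.0, -0.081, 0.036, -0.026, 0.0]
[-0.0, -0.0, -0.081, 0.038, -0.023, 0.0]
[-0.0, -0.0, -0.081, 0.039, -0.02, 0.0]
[-0.0, -0.0, -0.081, 0.041, -0.017, 0.0]
[-0.0, -0.0, -0.081, 0.042, -0.013, 0.0]
[-0.0, -0.0, -0.081, 0.043, -0.01, 0.0]
[-0.0, -0.0, -0.081, 0.044, -0.006, 0.0]
[-0.0, -0.0, -0.081, 0.044, -0.003, 0.0]
[-0.0, -0.0, -0.081, 0.044, 0.001, 0.0]
[-0.0, -0.0, -0.081, 0.044, 0.005, 0.0]
[-0.0, -0.0, -0.081, 0.043, 0.008, 0.0]
[-0.0, -0.0, -0.081, 0.043, 0.012, 0.0]
[-0.0, -0.0, -0.081, 0.041, 0.015, 0.0]
```

>>> jog_arm(
  targets=[
    [[0,0,-0.081,0.031,-0.031,0,0.09],[0,0,-0.081,0.033,-0.029,0,0.09],[0,0,-0.081,0.036,-0.026,0,0.09],[0,0,-0.081,0.038,-0.023,0,0.09],[0,0,-0.081,0.039,-0.02,0,0.09]],
  ],
)

```text
clock: 0.6
ee_pos: [0.3281, -0.3665, 0.4045]
tcp_rot: [-0.0, 0.918, 0.397, -0.0]
ft_force: [0.4, -0.4, 0.2]
opening: 0.0899
gripper_force: 0.0
```

>>> jog_arm(
  targets=[
    [[0,0,-0.081,0.041,-0.017,0,0.06],[0,0,-0.081,0.042,-0.013,0,0.06],[0,0,-0.081,0.043,-0.01,0,0.06],[0,0,-0.081,0.044,-0.006,0,0.06],[0,0,-0.081,0.044,-0.003,0,0.06]],
  ],
)

```text
clock: 1.1
ee_pos: [0.4081, -0.1606, 0.4047]
tcp_rot: [0.0, 0.819, 0.573, -0.0]
ft_force: [0.5, 0.6, -0.4]
opening: 0.0605
gripper_force: 0.0
```

>>> jog_arm(
  targets=[
    [[0,0,-0.081,0.044,0.001,0,0.04],[0,0,-0.081,0.044,0.005,0,0.04],[0,0,-0.081,0.043,0.008,0,0.04],[0,0,-0.081,0.043,0.012,0,0.04]],
  ],
)

```text
clock: 1.5
ee_pos: [0.4735, 0.0034, 0.4047]
tcp_rot: [0.0, 0.716, 0.698, -0.0]
ft_force: [0.9, -0.5, 0.3]
opening: 0.0399
gripper_force: 0.0
```

Run:
```python
from h import *
np.set_printoptions(precision=4,suppress=True)
plan([.487,.043,.22])
C=cal("wrist");im,d=cams.snapshot("wrist");np.save("pics/w1.npy",d);cv2.imwrite("pics/w1.png",im)
print(C[0]["k1"],-C[1][:3,:3].T@C[1][:3,3])
for nm,lo,hi in(("red",(0,120,60),(9,255,255)),("yel",(20,80,100),(36,255,255))):
    for c,s in blobs(im,lo,hi,100):
        u,v=map(int,c);dd=d[v,u];print(nm,c,s,depthpt("wrist",*c,dd,C))
```

```text
t 1.5 grasp [0.4735 0.0034 0.2243] n 1 turn [0.    0.    0.084]
[0.0, 0.0, -0.084, 0.04, 0.012, 0.004]
0.009477396390966246 [0.4761 0.0838 0.3852]
red [319.6, 39.8] [309, 15, 23, 53, 1023] [0.4805 0.1461 0.1556]
yel [331.6, 198.8] [321, 187, 22, 25, 426] [0.4887 0.0419 0.1131]
yel [405.9, 389.7] [395, 356, 19, 67, 612] [0.4959 0.0287 0.3203]
yel [221.3, 393.0] [218, 360, 10, 63, 286] [0.4539 0.0317 0.3236]
yel [377.7, 453.1] [159, 441, 364, 22, 4700] [0.4877 0.0215 0.3303]
```

View pics/w1.png

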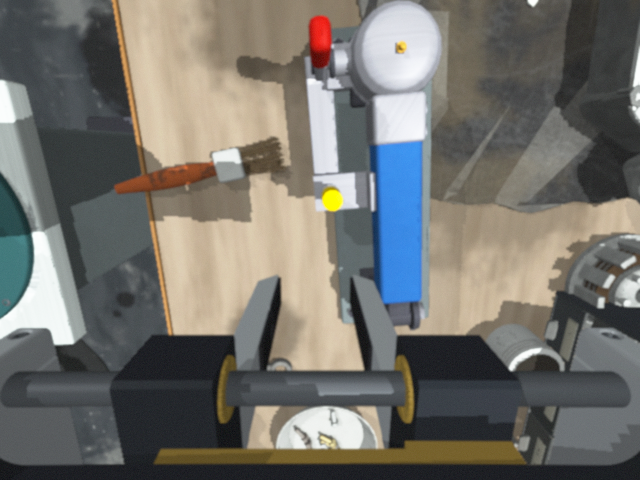

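The wrist picture shows the pin head at (332,199), the handle at (320,40) and the coupler head at (400,48). The positions agree with the fixed cameras: pin (0.488, 0.043), top at z 0.113.

>>> jog_arm(
  targets=[
    [[0,0,-0.084,0.04,0.013,0,0.04],[0,0,0,0,0,0.04,0.04],[0,0,0,0,0,0.04,0.04]],
  ],
)

```text
clock: 1.85
ee_pos: [0.4877, 0.0423, 0.324]
tcp_rot: [0.001, 0.687, 0.727, 0.001]
ft_force: [1.1, -0.4, -0.3]
opening: 0.0404
gripper_force: 0.0
```

Run:
```python
from h import *
plan([.488,.043,.097])
```

```text
t 1.85 grasp [0.488  0.0424 0.1436] n 2 turn [-0.     0.002  0.001]
[0.001, -0.0, -0.001, 0.0, 0.0, 0.023]
[0.001, -0.0, -0.001, 0.0, 0.0, 0.023]
```

>>> jog_arm(
  targets=[
    [[0,0,0,0,0,0.025,0.04],[0,0,0,0,0,0.021,0.04],[0,0,0,0,0,0,0.01],[0,0,0,0,0,0,0.01],[0,0,0,0,0,0,0.01]],
  ],
  newtons=30,
)

```text
clock: 2.35
ee_pos: [0.4878, 0.0414, 0.2798]
tcp_rot: [0.001, 0.687, 0.726, 0.0]
ft_force: [0.2, -0.6, 0.4]
opening: 0.0196
gripper_force: 0.0
```

>>> jog_arm(
  targets=[
    [[0,0,0,0,0,0,0.01],[0,0,0,0,0,0,0.01]],
  ],
)

```text
clock: 2.55
ee_pos: [0.4879, 0.0414, 0.2797]
tcp_rot: [0.001, 0.687, 0.726, 0.001]
ft_force: [-0.4, -0.2, 9.4]
opening: 0.0173
gripper_force: 30.0
```

>>> jog_arm(
  targets=[
    [[0,0,0,0,0,-0.008,0.01],[0,0,0,0,0,-0.012,0.01],[0,0,0,0,0,-0.015,0.01],[0,0,0,0,0,-0.015,0.01],[0,0,0,0,0,-0.02,0.01]],
  ],
)

```text
clock: 3.05
ee_pos: [0.4872, 0.0414, 0.3499]
tcp_rot: [-0.0, 0.687, 0.726, -0.0]
ft_force: [0.5, 0.6, -0.9]
opening: 0.0176
gripper_force: 30.0
```

>>> jog_arm(
  targets=[
    [[0,0,0,0,0,-0.03,0.01],[0,0,0,0,0,-0.03,0.01]],
  ],
)

```text
clock: 3.25
ee_pos: [0.4871, 0.0416, 0.4106]
tcp_rot: [-0.0, 0.687, 0.726, 0.0]
ft_force: [0.8, 0.7, 0.4]
opening: 0.0171
gripper_force: 30.0
```

Run:
```python
from h import *
C=cal("wrist");im,d=cams.snapshot("wrist");cv2.imwrite("pics/w2.png",im)
o=telemetry.get_obs();print(o["joint_pos"].round(3),o["ee_pos"],o["ft_force"])
```

```text
[ 0.406  0.207 -0.625  1.914  0.14   1.057 -0.221] [0.48798098 0.04203733 0.41511115] [3.09873336 0.54774453 5.6056047 ]
```

View pics/w2.png

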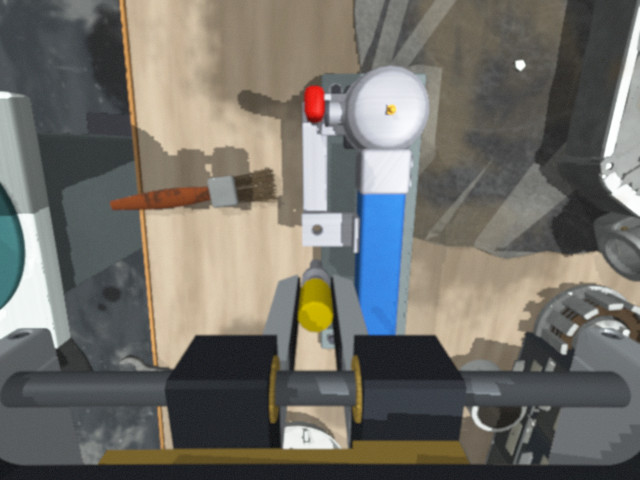

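The pin is out: the yellow head is held between the fingers at (316,303), its shank shows, and the lug hole at (318,230) is empty. Next I carry it over the dish and tilt it there.

```bash
cat >> h.py <<'E'
RT=R.from_rotvec(np.array([-0.65,0,0]))*R0   # fingers lean towards world -y
E
python3 - <<'E'
from h import *
print(RT.apply([0,0,1]))
plan([.488,-.311,.18],RT)
E
```

```text
[-5.55111512e-17 -6.05186406e-01 -7.96083799e-01]
t 3.3 grasp [0.489  0.042  0.2347] n 6 turn [-0.65   0.006  0.001]
[0.007, -0.108, -0.001, -0.039, -0.002, 0.01]
[0.007, -0.108, -0.001, -0.038, -0.002, 0.016]
[0.007, -0.108, -0.001, -0.036, -0.002, 0.023]
[0.007, -0.108, -0.001, -0.033, -0.002, 0.028]
[0.007, -0.108, -0.001, -0.03, -0.002, 0.034]
[0.007, -0.108, -0.001, -0.026, -0.002, 0.039]
```

>>> jog_arm(
  targets=[
    [[0.007,-0.108,0,-0.039,-0.002,0.01,0.01],[0.007,-0.108,0,-0.038,-0.002,0.016,0.01],[0.007,-0.108,0,-0.036,-0.002,0.023,0.01],[0.007,-0.108,0,-0.033,-0.002,0.028,0.01],[0.007,-0.108,0,-0.03,-0.002,0.034,0.01]],
  ],
)

```text
clock: 3.8
ee_pos: [0.4869, -0.1606, 0.3387]
tcp_rot: [0.184, 0.662, 0.699, -0.197]
ft_force: [0.8, -1.7, -0.5]
opening: 0.0172
gripper_force: 30.0
```

Run:
```python
from h import *
plan([.488,-.311,.18],RT)
plan([.488,-.311,.068],RT,.03)
```

```text
t 3.8 grasp [ 0.4862 -0.2543  0.1845] n 1 turn [-0.104 -0.002  0.004]
[0.002, -0.104, -0.002, -0.027, -0.0, 0.034]
t 3.8 grasp [ 0.4862 -0.2543  0.1845] n 5 turn [-0.104 -0.002  0.004]
[0.0, -0.021, -0.0, 0.006, 0.001, 0.026]
[0.0, -0.021, -0.0, 0.007, 0.001, 0.026]
[0.0, -0.021, -0.0, 0.007, 0.001, 0.026]
[0.0, -0.021, -0.0, 0.008, 0.001, 0.026]
[0.0, -0.021, -0.0, 0.008, 0.001, 0.026]
```

>>> jog_arm(
  targets=[
    [[0.002,-0.104,-0.002,-0.027,0,0.034,0.01],[0,0,0,0.021,0,0.028,0.01],[0,0,0,0.021,0,0.028,0.01],[0,0,0,0,0,0,0.01]],
  ],
)

```text
clock: 4.2
ee_pos: [0.4846, -0.1998, 0.25]
tcp_rot: [0.215, 0.651, 0.69, -0.232]
ft_force: [-0.6, -0.2, 0.1]
opening: 0.0175
gripper_force: 30.0
```

Run:
```python
from h import *
plan([.488,-.311,.068],RT,.03)
im,d=cams.snapshot("top");cv2.imwrite("pics/t3.png",cv2.resize(im[220:380,360:560],None,fx=3,fy=3))
```

```text
t 4.2 grasp [ 0.4837 -0.3081  0.1057] n 2 turn [-0.007 -0.006  0.001]
[-0.003, -0.003, 0.002, 0.011, 0.002, 0.016]
[-0.003, -0.003, 0.002, 0.011, 0.002, 0.016]
```

View pics/t3.png

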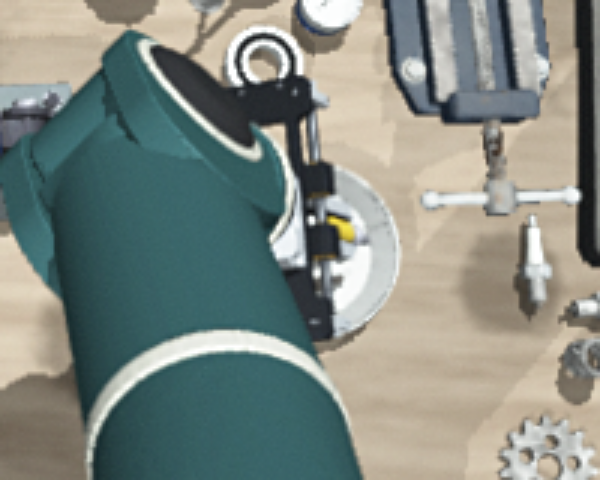

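The pin (yellow at 345,228) leans over the dish with its foot inside the right wall. Lower, then release.

>>> jog_arm(
  targets=[
    [[0,0,0,0.011,0.002,0.016,0.01],[0,0,0,0.011,0.002,0.016,0.01],[0,0,0,0,0,0,0.01]],
  ],
)

```text
clock: 4.55
ee_pos: [0.4888, -0.2015, 0.2143]
tcp_rot: [0.217, 0.651, 0.69, -0.231]
ft_force: [-1.0, 0.8, 0.0]
opening: 0.0175
gripper_force: 30.0
```

>>> jog_arm(
  targets=[
    [[0,0,0,0.003,0,0.005,0.01],[0,0,0,0,0,0,0.03],[0,0,0,0,0,0,0.04],[0,0,0,0,0,0,0.04],[0,0,0,0,0,0,0.04]],
  ],
)

```text
clock: 5.05
ee_pos: [0.4884, -0.2021, 0.2084]
tcp_rot: [0.217, 0.651, 0.69, -0.231]
ft_force: [-0.1, -0.1, -0.5]
opening: 0.0394
gripper_force: 0.0
```

>>> jog_arm(
  targets=[
    [[0,0,0,0,0,0,0.04],[0,0,0,-0.019,0,-0.025,0.04],[0,0,0,-0.021,0,-0.028,0.04],[0,0,0,-0.021,0,-0.028,0.04]],
  ],
)

```text
clock: 5.45
ee_pos: [0.4918, -0.2019, 0.3104]
tcp_rot: [0.217, 0.651, 0.69, -0.231]
ft_force: [-0.3, -0.4, 0.3]
opening: 0.0399
gripper_force: 0.0
```

Run:
```python
from h import *
plan([.479,.05,.25],R0)
im,d=cams.snapshot("top");im2,d2=cams.snapshot("wrist");cv2.imwrite("pics/t4.png",np.hstack([cv2.resize(im[220:380,400:530],(390,480)),cv2.resize(im2,(400,300))[:, :].copy() if 0 else cv2.copyMakeBorder(cv2.resize(im2,(400,300)),0,180,0,0,0)]))
```

```text
t 5.45 grasp [ 0.4915 -0.3103  0.1662] n 7 turn [ 0.644 -0.002 -0.001]
[-0.006, 0.092, 0.0, 0.017, -0.001, -0.04]
[-0.006, 0.092, 0.0, 0.021, -0.001, -0.036]
[-0.006, 0.092, 0.0, 0.024, -0.0, -0.033]
[-0.006, 0.092, 0.0, 0.027, -0.0, -0.029]
[-0.006, 0.092, 0.0, 0.03, -0.0, -0.025]
[-0.006, 0.092, 0.0, 0.032, 0.0, -0.02]
[-0.006, 0.092, 0.0, 0.034, 0.0, -0.016]
```

View pics/t4.png

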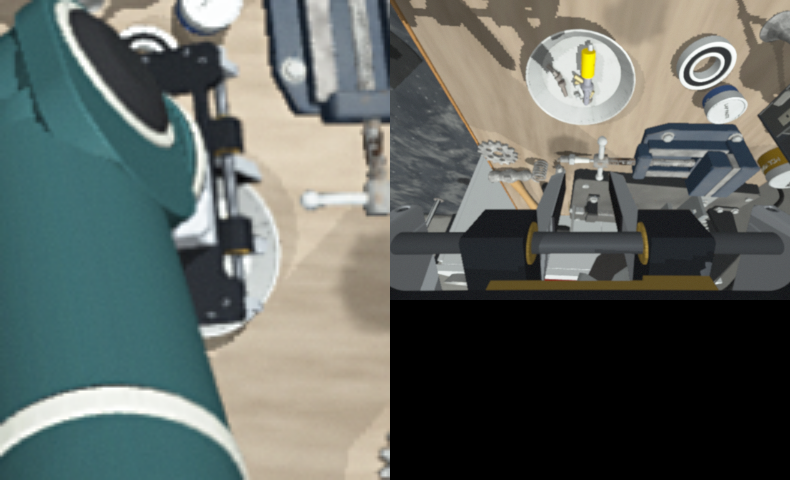

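The pin lies inside the dish (yellow head at 588,65 in the wrist view, shank towards the wall). Back to the handle.

>>> jog_arm(
  targets=[
    [[-0.006,0.092,0,0.017,-0.001,-0.04,0.04],[-0.006,0.092,0,0.021,-0.001,-0.036,0.04],[-0.006,0.092,0,0.024,0,-0.033,0.04],[-0.006,0.092,0,0.027,0,-0.029,0.04],[-0.006,0.092,0,0.03,0,-0.025,0.04]],
  ],
)

```text
clock: 6.05
ee_pos: [0.4826, -0.019, 0.4034]
tcp_rot: [0.062, 0.683, 0.725, -0.065]
ft_force: [0.2, 0.5, -0.0]
opening: 0.0399
gripper_force: 0.0
```

>>> jog_arm(
  targets=[
    [[-0.006,0.092,0,0.032,0,-0.02,0.04],[-0.006,0.092,0,0.034,0,-0.016,0.04],[0,0,0,0,0,0,0.04]],
  ],
)

```text
clock: 6.35
ee_pos: [0.4787, 0.0533, 0.4308]
tcp_rot: [0.0, 0.684, 0.729, 0.003]
ft_force: [0.2, -0.2, 0.1]
opening: 0.0401
gripper_force: 0.0
```

Run:
```python
from h import *
np.set_printoptions(precision=4,suppress=True)
plan([.479,.153,.25],R0)
C=cal("wrist");im,d=cams.snapshot("wrist");cv2.imwrite("pics/w5.png",im)
m=cv2.inRange(cv2.cvtColor(im,cv2.COLOR_BGR2HSV),(0,120,60),(9,255,255));n,l,s,c=cv2.connectedComponentsWithStats(m)
for i in range(1,n):
    if s[i,4]>150:
        P=np.array([depthpt("wrist",u,v,d[v,u],C) for v,u in np.argwhere(l==i)]);T=P[P[:,2]>P[:,2].max()-.008]
        T=P[(P[:,2]>.148)&(P[:,2]<.165)]
        print(c[i],s[i],P.mean(0),"top",len(T),T.mean(0),T.min(0),T.max(0)) if len(T) else print(c[i],P.mean(0))
```

```text
t 6.35 grasp [0.4796 0.0541 0.2504] n 3 turn [-0.004  0.005 -0.005]
[0.002, -0.001, 0.002, 0.033, 0.002, 0.0]
[0.002, -0.001, 0.002, 0.033, 0.002, 0.0]
[0.002, -0.001, 0.002, 0.033, 0.002, 0.0]
[323.4071 124.6347] [314 110  19  31 479] [0.4806 0.1506 0.1523] top 461 [0.4808 0.1504 0.1544] [0.4741 0.1404 0.1498] [0.4874 0.161  0.1572]
```

>>> jog_arm(
  targets=[
    [[0.002,0,0.002,0.033,0.002,0,0.04],[0.002,0,0.002,0.033,0.002,0,0.04],[0.002,0,0.002,0.032,0.002,0,0.04],[0,0,0,0,0,0.03,0.04],[0,0,0,0,0,0.03,0.04]],
  ],
)

```text
clock: 6.9
ee_pos: [0.4792, 0.148, 0.3682]
tcp_rot: [-0.0, 0.688, 0.726, -0.001]
ft_force: [0.3, -0.6, -0.9]
opening: 0.0402
gripper_force: 0.0
```

Run:
```python
from h import *
plan([.4805,.1515,.134],R0,.03)
```

```text
t 6.9 grasp [0.4788 0.1478 0.1878] n 2 turn [ 0.001 -0.002  0.004]
[-0.001, 0.001, -0.002, 0.002, 0.001, 0.027]
[-0.001, 0.001, -0.002, 0.002, 0.001, 0.027]
```

>>> jog_arm(
  targets=[
    [[0,0,-0.002,0.002,0.001,0.027,0.04],[0,0,-0.002,0.002,0.001,0.027,0.04],[0,0,0,0,0,0,0.005],[0,0,0,0,0,0,0.005],[0,0,0,0,0,0,0.005]],
  ],
  newtons=40,
)

```text
clock: 7.4
ee_pos: [0.4812, 0.152, 0.3166]
tcp_rot: [-0.001, 0.687, 0.727, -0.001]
ft_force: [0.6, 0.0, 0.1]
opening: 0.0197
gripper_force: 0.0
```

>>> jog_arm(
  targets=[
    [[0,0,0,0,0,0,0.005],[0,0,0,0,0,0,0.005],[0,0,0,0,0,0,0.005]],
  ],
)

```text
clock: 7.7
ee_pos: [0.4807, 0.152, 0.3166]
tcp_rot: [-0.001, 0.687, 0.727, -0.001]
ft_force: [-5.2, -1.9, 5.8]
opening: 0.0135
gripper_force: 40.0
```

Run:
```python
from h import *
o=telemetry.get_obs();print(o["ft_force"],o["opening"])
plan([.4805,.1515,.134],R0,.03)
```

```text
[-5.22717862 -1.92474604  5.81668632] 0.013500174367649885
t 7.7 grasp [0.4803 0.1519 0.1362] n 1 turn [ 0.001 -0.002  0.001]
[-0.002, 0.0, -0.001, -0.001, -0.0, 0.002]
```

>>> jog_arm(
  targets=[
    [[0,0,0,0,-0.005,0,0.005],[0,0,0,0,-0.005,0,0.005],[0,0,0,0,-0.004,0,0.005],[0,0,0,0,-0.004,0,0.005],[0,0,0,0,0,0,0.005]],
  ],
)

```text
clock: 8.2
ee_pos: [0.4634, 0.1509, 0.3167]
tcp_rot: [0.0, 0.687, 0.727, 0.001]
ft_force: [12.0, 0.9, -5.4]
opening: 0.014
gripper_force: 40.0
```

Run:
```python
from h import *
np.set_printoptions(precision=4,suppress=True)
o=telemetry.get_obs();print(o["ft_force"],o["opening"],(o["ee_pos"]-np.array([.4807,.152,.3166]))@SY)
plan([.4805,.1515,.134],R0,.03)
C=cal("wrist");im,d=cams.snapshot("wrist")
m=cv2.inRange(cv2.cvtColor(im,cv2.COLOR_BGR2HSV),(0,120,60),(9,255,255));n,l,s,c=cv2.connectedComponentsWithStats(m)
for i in range(1,n):
    if s[i,4]>80:
        P=np.array([depthpt("wrist",u,v,d[v,u],C) for v,u in np.argwhere(l==i)]);print(c[i],s[i],np.median(P,0),P.min(0),P.max(0))
```

```text
[12.0159  0.921  -5.3519] 0.014047521202581872 0.017350983497156587
t 8.2 grasp [0.4636 0.151  0.1363] n 1 turn [-0.     0.001  0.001]
[0.001, -0.0, -0.001, -0.0, 0.017, 0.002]
[314.9962 305.7168] [ 301  271   29   67 1596] [0.4637 0.1571 0.1527] [0.4568 0.1414 0.1113] [0.4713 0.2312 0.2973]
```

>>> jog_arm(
  targets=[
    [[0,0,0,0,-0.001,0,0.005],[0,0.0358,0,-0.009,0,-0.0084,0.005],[0,0.0358,0,-0.009,0,-0.0084,0.005],[0,0,0,0,0,0,0.005]],
  ],
)

```text
clock: 8.65
ee_pos: [0.4642, 0.132, 0.334]
tcp_rot: [-0.026, 0.687, 0.726, 0.026]
ft_force: [9.4, 4.1, -5.0]
opening: 0.0139
gripper_force: 40.0
```

```bash
cat >> h.py <<'E'
def chk():
    o=telemetry.get_obs();Rc=wq(o["tcp_rot"]);g=o["ee_pos"]+Rc.apply([0,0,.1804]);g0=np.array([.4803,.1519,.1362])
    d=g-g0;s=np.linspace(0,.5,5001)
    zz=.24*np.sin(s)+.066*np.cos(s)-.066; a=s[np.argmin(abs(zz-d[2]))]
    print("t",o["clock"],"F",o["ft_force"].round(1),"open",o["opening"],"draw",round(d@SY,4),"up",round(d[2],4),"back",round(-d@SX,4),"expect back",round(.24-.24*np.cos(a)+.066*np.sin(a),4),"a",round(a,3),"tilt",(R0.inv()*Rc).as_rotvec().round(3),"air",round(.07+.24*np.sin(a)-.031*np.cos(a)-.095,4))
E
python3 - <<'E'
from h import *
chk()
E
```

```text
t 8.65 F [ 9.4  4.1 -5. ] open 0.013898429983432478 draw 0.0167 up 0.0179 back 0.0056 expect back 0.0057 a 0.076 tilt [-0.003  0.074  0.003] air -0.0378
```

>>> jog_arm(
  targets=[
    [[0,0.0358,0,-0.009,-0.001,-0.0084,0.005],[0,0.0358,0,-0.009,0,-0.0084,0.005],[0,0.0358,0,-0.009,0,-0.0084,0.005],[0,0.0358,0,-0.009,0,-0.0084,0.005],[0,0,0,0,0,0,0.005]],
  ],
)

```text
clock: 9.15
ee_pos: [0.4655, 0.0921, 0.3628]
tcp_rot: [-0.078, 0.683, 0.722, 0.075]
ft_force: [10.8, 6.5, -2.6]
opening: 0.0138
gripper_force: 40.0
```

Run:
```python
from h import *
chk()
im,d=cams.snapshot("scene");cv2.imwrite("pics/s6.png",cv2.resize(im[190:300,230:420],None,fx=3,fy=3))
```

```text
t 9.15 F [10.8  6.5 -2.6] open 0.013796860454028774 draw 0.0177 up 0.0505 back 0.02 expect back 0.02 a 0.219 tilt [-0.003  0.217  0.003] air -0.0032
```

View pics/s6.png

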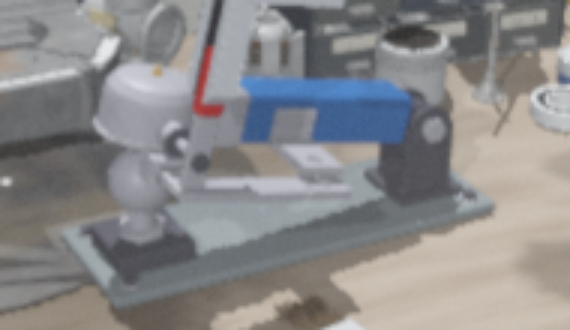

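The coupler head (145,105) has risen with the red handle, and the ball (140,180) shows below it. Continue the arc to the final height.

>>> jog_arm(
  targets=[
    [[0,0.035,0,-0.0088,0,-0.0082,0.005],[0,0.035,0,-0.0088,0,-0.0082,0.005],[0,0.035,0,-0.0088,0,-0.0082,0.005],[0,0.034,0,-0.0085,0,-0.008,0.005],[0,0,0,0,0,0,0.005]],
  ],
)

```text
clock: 9.7
ee_pos: [0.4679, 0.0501, 0.385]
tcp_rot: [-0.128, 0.676, 0.715, 0.122]
ft_force: [10.7, 8.4, 0.6]
opening: 0.0134
gripper_force: 40.0
```

>>> jog_arm(
  targets=[
    [[0,0,0,0,0,0,0.005],[0,0,0,0,0,0,0.005],[0,0,0,0,0,0,0.005]],
  ],
)

```text
clock: 10.0
ee_pos: [0.4676, 0.051, 0.3845]
tcp_rot: [-0.127, 0.676, 0.716, 0.121]
ft_force: [10.6, 4.7, 0.3]
opening: 0.0136
gripper_force: 40.0
```

Run:
```python
from h import *
chk()
im,d=cams.snapshot("scene");C=cal("scene")
hs=cv2.cvtColor(im,cv2.COLOR_BGR2HSV);m=cv2.inRange(hs,(100,110,50),(125,255,255));n,l,s,c=cv2.connectedComponentsWithStats(m)
i=[k for k in range(1,n) if 300<c[k][0]<380 and s[k,4]>200][0]
P=np.array([depthpt("scene",u,v,d[v,u],C) for v,u in np.argwhere(l==i) if d[v,u]>0])
P=P[(P[:,0]<.56)&(P[:,2]>.06)];L=P@SX; 
# side face lower/upper edge slopes
q=np.linspace(np.percentile(L,10),np.percentile(L,90),9);e=[(x,np.percentile(P[abs(L-x)<.01,2],95)) for x in q]
print("tube slope angle",np.arctan(np.polyfit(*zip(*e),1)[0]))
a=cv2.resize(im[170:300,230:430],(600,390));t,_=cams.snapshot("top");b=cv2.resize(t[220:350,400:600],(600,390))[:200]
cv2.imwrite("pics/s7.png",np.vstack([a,b]))
```

```text
t 10.0 F [10.6  4.7  0.3] open 0.013623757463694583 draw 0.0182 up 0.079 back 0.0375 expect back 0.0377 a 0.354 tilt [-0.002  0.354  0.001] air 0.029
tube slope angle 0.3437105554958662
```

View pics/s7.png

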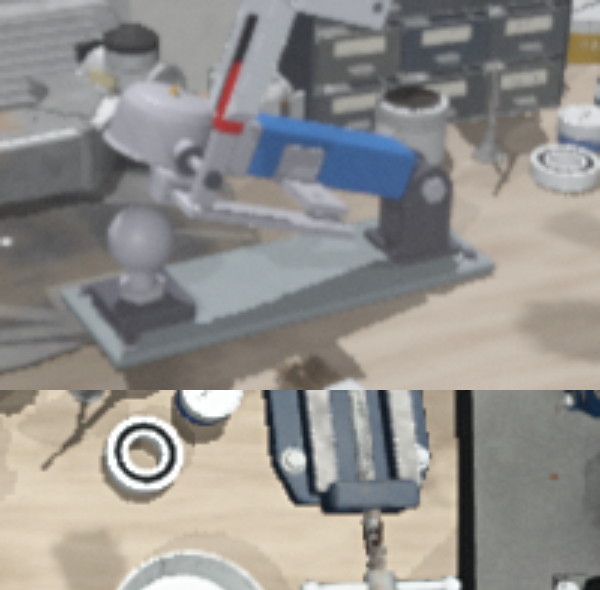

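The coupler now hangs over the bare ball (140,235). The handle is gripped and the bystanders are undisturbed. A small trim up, settle, and hand in.

>>> jog_arm(
  targets=[
    [[0,0.006,0,-0.0015,0,-0.0014,0.005],[0,0,0,0,0,0,0.005],[0,0,0,0,0,0,0.005],[0,0,0,0,0,0,0.005],[0,0,0,0,0,0,0.005]],
  ],
)

```text
clock: 10.6
ee_pos: [0.4677, 0.0491, 0.3852]
tcp_rot: [-0.129, 0.676, 0.715, 0.123]
ft_force: [11.2, 4.3, 0.2]
opening: 0.0136
gripper_force: 40.0
```

Run:
```python
from h import *
chk(); print(abs(telemetry.get_obs()["qd"]).max()); print(ticket.sign_off())
```

```text
t 10.6 F [11.2  4.3  0.2] open 0.013586953077759157 draw 0.0182 up 0.0802 back 0.0383 expect back 0.0385 a 0.359 tilt [-0.002  0.36   0.001] air 0.0304
0.0017050979361983728
the job is handed in; nothing more can be done
None
```

The job is handed in at 10.6 s: the pin is in the dish, and the coupler is held still by the red handle with the latch drawn 18 mm and about 30 mm of air over the ball (worked out from the arm pose; a camera check just before the last 1 mm lift read about 27 mm).

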